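Sweep jar lids off the butcher block into the scrap pan

TASK

Clear the three loose steel jar lids off the butcher block: sweep them with the fingertips along the block and over its end so that all three drop into the open steel pan. Only push the lids, do not pick them up or carry them, and leave the ramekin, the honey jar, the pepper pot and everything else where they stand.

Things in the scene. Friction and masses are not known exactly. Their poses are not given: they have to be found in the camera images.
- block: Thick wooden butcher block fixed on the marble counter: 290 (its x) x 360 (its y) x 70 mm high, turned by up to 9 degrees. Origin at the centre of its underside; z up, so its flat top is at 70 mm. It has no rim.
- waste_pan: OPEN stainless steel food pan, empty, used for scrap metal; fixed on the counter against one short end of the block, either its +y or its -y end (it varies), turned like the block. Outside 265 (its x) x 162 (its y) x 65 mm high, walls and floor 3 mm; origin at the centre of its underside. Its rim lies 5 mm below the block's top, 2 mm away from the block's side; its centre is 263 mm from the block's centre along the block's y.
- covered_pan: The same pan closed with a flat steel cover, overall 69 mm high, fixed at the opposite end of the block. Origin at the centre of its underside. Not for the lids.
- lid_small_mid (a point): Centre of a loose plain steel jar lid: a flat disc 48 mm in diameter and 14 mm high, 16 g or so, lying flat on the block. This point is 7 mm above its underside. Lids lie along the block's two long sides, about 92 mm from the block's long centre line: one lid along one side, two along the other, at least 60 mm apart edge to edge; any lid may be at any of these places.
- lid_small: The same lid; origin at the centre of its underside, z up.
- lid_medium_mid (a point): Centre of a loose plain steel jar lid: a flat disc 58 mm in diameter and 14 mm high, 21 g or so, lying flat on the block. This point is 7 mm above its underside. Lids lie along the block's two long sides, about 92 mm from the block's long centre line: one lid along one side, two along the other, at least 60 mm apart edge to edge; any lid may be at any of these places.
- lid_medium: The same lid; origin at the centre of its underside, z up.
- lid_large_mid (a point): Centre of a loose plain steel jar lid: a flat disc 66 mm in diameter and 14 mm high, 25 g or so, lying flat on the block. This point is 7 mm above its underside. Lids lie along the block's two long sides, about 92 mm from the block's long centre line: one lid along one side, two along the other, at least 60 mm apart edge to edge; any lid may be at any of these places.
- lid_large: The same lid; origin at the centre of its underside, z up.
- ramekin: White ceramic ramekin, diameter 48, height 34 mm, loose, standing on the block's long centre line among the lids. Origin at the centre of its underside. Leave it alone.
- honey_jar: Small closed glass jar, diameter 42, height 48 mm, loose, also on the block's long centre line. Origin under its centre. Leave it alone.
- pepper_pot: Small turned wooden pepper pot, diameter 40, height 52 mm, loose, also on the block's long centre line. Origin under its centre. Leave it alone.
- sauce_bottle: White squeeze bottle, diameter 60, height 170 mm, loose on the counter at the robot's right, well away from the block. Origin under its centre. Leave it alone.
- coffee_cup: White mug, diameter 80, height 60 mm, loose on the counter at the robot's left, well away from the block. Origin under its centre. Leave it alone.
- spoon: Steel spoon lying loose on the counter at the robot's right, well away from the block. Leave it alone.

How it is judged:
By the outcome, as a careful person would: the job done as asked, in the order asked, and still so for the second after the job is handed in, with the robot touching nothing.
It also fails if it takes over 64 s, if anything falls off the work surface, if the arm or the gripper's body presses on something with over 40 N, if the wrist force passes 120 N, or if a joint passes its speed limit or range.

ROBOT

A 6-joint arm with a two-finger parallel gripper is mounted at the origin on the work surface. World frame = base frame: x ahead of the robot, y to its left, z up, the work surface at z = 0. Lengths are in m, angles in rad, forces in N, time in s.
With the tool pointing down it reaches from about 0.15 to 0.775 m from the base axis. Payload 6.1 kg.
Tool frame: the origin (TCP) lies at the centre of the arm's flange, where the gripper is bolted on; the fingertips stand 173 mm ahead of it and the grasp point (between the pads) lies robot.pinch_z ahead of it (robot.pinch_z is the distance from the TCP to the grasp point, in m); z points along the fingers, y is the line along which they close (so a half turn about z gives the same grasp; the last joint's range is limited). The gripper opens to 85 mm and grips with 20 to 120 N. Pads are 22 mm wide; open, the fingers measure 114 mm over their backs; the gripper's body (76 mm by 85 mm) begins 54 mm behind the grasp point. The pads swing forward as they close: fully open they stand 13 mm farther back than shut.
Start: joints at [1.311, 0.126, -0.04, 1.405, 0, 1.571], TCP at [0.135, 0.507, 0.405] pointing down, gripper open.
Joint ranges: [-2.72, 2.72], [-0.95, 1.95], [-1.27, 1.35], [-1.78, 2.02], [-1.46, 1.47], [-3.14, 3.14]. Speed limits (rad/s): [2.39, 2.39, 3.01, 3.14, 3.14, 3.14].

INTERFACE

Orientations are given as a rotation vector (axis times angle).
In Python, from rig import robot, eyes, job, boxes_of, regions_of gives the robot as it stands.
- The arm moves only by the shell command python3 -m jog 'ROWS'. ROWS is JSON, a list of rows, each an object with "offset": the shift along the tool's x, y, z in mm, a list of three; "twist": the turn about the tool's z in rad; "grip": the opening, from 0 (shut) to 1 (fully open). In form: [{"offset": [tx, ty, tz], "twist": twist, "grip": grip}, ...]. A call has 1 to 12 rows; each row is the pose to reach, as a shift and turn from the pose commanded when the call began, along the tool's axes at that moment; what a row does not reach only later rows make up. A row lasts 1/12 s, in which the tool goes at most 41.7 mm and 7.16 degrees, less where a joint would pass 70% of its speed; a pose out of reach is approached as far as the arm can. A call with a gripper value outside its range is refused whole. The fingers move at their own pace and stop on an object; the grip force is fixed at half the most. Time passes only in rows, so rows that repeat a pose let the fingers close. It gives the time, the measured TCP pose, the force, the opening and the grip force at its end, in the units of the state.
- robot.get_state(): the state, without advancing time (a new reading comes with each control period).
- eyes.read_camera(name): name is "side" or "top"; returns the picture (420x560x3 uint8, red, green, blue); there is no depth.
- eyes.camera_info(name): a dict with "fovy" (degrees; the focal length in pixels is half the picture's height over the tangent of half this angle, whatever the lens; pixels are square), "cx", "cy" (the principal point, pixels), "rvec" (rotation vector, rad) and "tvec" (3), from world to camera coordinates, as OpenCV has them. Camera axes: x right, y down, z forward; pixel columns grow to the right and rows downward; lengths in m; the calibration is good to about 2 mm. A picture is of the moment at which its call begins. camera_info takes no time and is no camera call.
- job.job_done(): hands the job in; it is judged then, once.
Trained networks look in the newest picture that a camera, given by its name, has taken for a name from the list of things; names that differ only in an ending like _2 or _b are one class to them, and where a whole thing is asked for, a point or a joint stands for the part that bears it (a point fixed in the world has none). Each returns a list of dicts, best first, with "p" (0 to 1); they miss things now and then, are a little off and sometimes report something else, mostly with a low value. They report only what shows in the picture. A call takes as long as a camera call.
- boxes_of(camera, label): "centre" ([x, y, z] in m, in the coordinates of the camera as it stood for that picture, good to about 4 mm: the middle of the surface that is visible of it).
- regions_of(camera, label): "region" (420x560 bool, what is visible of it).
The state is a dict: "time_s": time; "joint_positions": joint angles; "qvel": joint speeds; "joint_efforts": joint torques, N m; "ee_pos": TCP position; "tcp_rot": TCP orientation; "force": force on the tool from outside, world axes, zero at the start; "wrist_torque": the same for the moment, N m; "finger_gap": finger opening in m; "finger_force": force on a finger pad.
Only numpy, scipy, OpenCV 4.12 (cv2) and the standard library are available. Lean on these libraries where they do the work, as an engineer would, in place of code of your own. Each camera call takes 0.05 s, during which the arm holds its last target. There are 200 camera calls.

## Working session

There is one attempt and no reset: what is moved stays moved. The work goes in short steps, Python scripts to look and compute and a shell command to move; the robot and the scene stay as the last step left them, time stands still between calls to the robot, and variables do not carry over. Pictures are saved under pics/ and viewed, at most 10 in all, crops included, and the job is handed in when it is done.

```bash
ls; mkdir -p pics; cat > h.py <<'E'
import numpy as np, cv2
from rig import robot, eyes, job, boxes_of, regions_of
def cam(n):
    i=eyes.camera_info(n); R=cv2.Rodrigues(np.array(i['rvec'],float))[0]; t=np.array(i['tvec'],float)
    f=210/np.tan(np.radians(i['fovy'])/2); return R,t,f,i['cx'],i['cy']
def w(n,c):
    R,t,*_=cam(n); return R.T@(np.array(c)-t)
def ray(n,u,v,z):
    R,t,f,cx,cy=cam(n); d=R.T@np.array([(u-cx)/f,(v-cy)/f,1]); o=-R.T@t
    return o+d*(z-o[2])/d[2]
E
cat > look.py <<'E'
from h import *
import sys
s=robot.get_state(); print({k:np.round(s[k],3) for k in('time_s','ee_pos','tcp_rot','force','finger_gap')}, robot.pinch_z)
for n in('top','side'):
    im=eyes.read_camera(n); cv2.imwrite(f'pics/{n}{sys.argv[1]}.png',im[...,::-1])
    for l in sys.argv[2:]:
        for b in boxes_of(n,l)[:2]: print(n,l,round(b['p'],2),np.round(w(n,b['centre']),3))
E
python3 look.py 0 block waste_pan covered_pan lid_small lid_medium lid_large ramekin honey_jar pepper_pot
```

```text
pics
{'time_s': np.float64(0.0), 'ee_pos': array([0.135, 0.507, 0.404]), 'tcp_rot': array([-4.070e-01, -3.115e+00,  2.000e-03]), 'force': array([-1.165,  0.272, -0.264]), 'finger_gap': np.float64(0.085)} 0.1547
top block 0.57 [ 0.567 -0.044  0.066]
top block 0.26 [ 0.497 -0.003  0.084]
top waste_pan 0.96 [0.619 0.241 0.001]
top waste_pan 0.69 [ 0.568 -0.041  0.067]
top covered_pan 0.73 [ 0.364 -0.56   0.113]
top covered_pan 0.68 [ 0.545 -0.292  0.069]
top lid_small 0.53 [ 0.662 -0.135  0.083]
top lid_medium 0.62 [0.681 0.051 0.084]
top lid_large 0.67 [ 0.498 -0.001  0.086]
top ramekin 0.44 [ 0.588 -0.022  0.084]
top honey_jar 0.66 [0.594 0.045 0.116]
top pepper_pot 0.64 [ 0.366 -0.561  0.111]
side block 0.98 [ 0.552 -0.078  0.073]
side waste_pan 0.87 [0.625 0.298 0.019]
side covered_pan 0.62 [ 0.544 -0.325  0.07 ]
side covered_pan 0.18 [0.686 0.041 0.084]
side lid_small 0.78 [ 0.664 -0.14   0.082]
side lid_medium 0.56 [0.685 0.041 0.084]
side lid_large 0.6 [ 0.491 -0.009  0.082]
side ramekin 0.74 [ 0.587 -0.028  0.093]
side ramekin 0.15 [0.494 0.521 0.032]
side honey_jar 0.32 [ 0.493 -0.01   0.082]
side pepper_pot 0.62 [ 0.491 -0.009  0.087]
side pepper_pot 0.47 [ 0.578 -0.128  0.097]
```

View pics/top0.png

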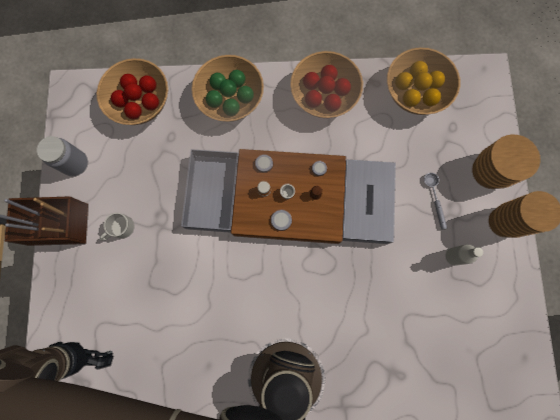

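View pics/side0.png

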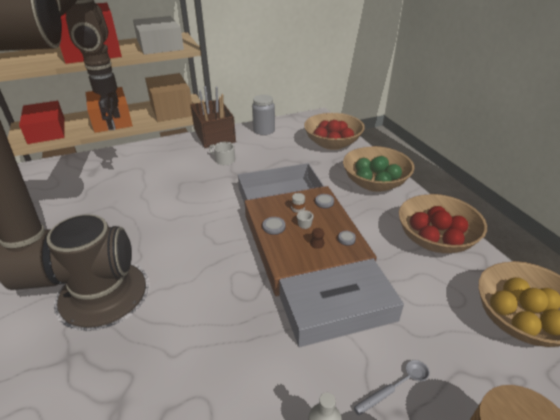

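Top view: the open pan is at the left (+y) end, around (212,190), and the covered pan is at the right (370,200). The lids are at (263,163) and (319,168) on the far side and (281,220) on the near side. The three pots stand along y≈190 px. The side view agrees. Next I'll get the exact geometry.

```bash
cat > m.py <<'E'
from h import *
for n in('top','side'):
    eyes.read_camera(n)
    for l,z in(('block',.07),('waste_pan',.065),('covered_pan',.069),('lid_small',.082),('lid_medium',.082),('lid_large',.082),('ramekin',.104),('honey_jar',.118),('pepper_pot',.122)):
        for r in regions_of(n,l)[:3]:
            m=r['region']; 
            if m.sum()<5: continue
            v,u=np.nonzero(m); c=ray(n,u.mean(),v.mean(),z)
            P=np.array([ray(n,a,b,z)[:2]*1e3 for a,b in zip(u,v)],np.float32)
            q=cv2.minAreaRect(P); print(n,l,round(r['p'],2),'px',int(u.mean()),int(v.mean()),np.round(c,3),'rect',np.round(q[0]),np.round(q[1]),round(q[2],1))
s=robot.get_state(); print(cv2.Rodrigues(np.array(s['tcp_rot']))[0].round(4),np.round(s['ee_pos'],4))
E
python3 m.py
```

```text
Traceback (most recent call last):
  File "m.py", line 9, in <module>
    P=np.array([ray(n,a,b,z)[:2]*1e3 for a,b in zip(u,v)],np.float32)
                ~~~^^^^^^^^^
  File "h.py", line 9, in ray
    R,t,f,cx,cy=cam(n); d=R.T@np.array([(u-cx)/f,(v-cy)/f,1]); o=-R.T@t
                ~~~^^^
  File "h.py", line 4, in cam
    i=eyes.camera_info(n); R=cv2.Rodrigues(np.array(i['rvec'],float))[0]; t=np.array(i['tvec'],float)
ValueError: time passes only in moves, steps and waits
```

```bash
sed -i 's/^def cam/import functools\n@functools.lru_cache\ndef cam/' h.py; python3 m.py
```

```text
top block 0.87 px 289 196 [ 0.573 -0.032  0.07 ] rect [579. -29.] [362. 297.] 84.0
top block 0.69 px 319 167 [ 0.668 -0.134  0.07 ] rect [ 669. -133.] [46. 52.] 87.4
top block 0.68 px 281 220 [ 0.496 -0.003  0.07 ] rect [495.  -4.] [65. 62.] 88.1
top waste_pan 0.7 px 210 190 [0.604 0.23  0.065] rect [607. 230.] [169. 279.] 84.4
top covered_pan 0.74 px 369 201 [ 0.548 -0.291  0.069] rect [ 551. -290.] [166. 273.] 83.9
top lid_small 0.54 px 319 168 [ 0.661 -0.132  0.082] rect [ 660. -133.] [45. 45.] 41.5
top lid_medium 0.47 px 264 162 [0.688 0.048 0.082] rect [687.  49.] [53. 55.] 88.4
top lid_large 0.76 px 281 220 [ 0.494 -0.002  0.082] rect [495.  -3.] [67. 65.] 88.2
top ramekin 0.44 px 288 190 [ 0.585 -0.027  0.104] rect [584. -26.] [38. 39.] 88.1
top honey_jar 0.53 px 263 188 [0.59  0.05  0.118] rect [590.  50.] [38. 46.] 88.5
top pepper_pot 0.71 px 316 192 [ 0.572 -0.114  0.122] rect [ 572. -114.] [38. 42.] 88.1
top pepper_pot 0.5 px 281 219 [ 0.488 -0.002  0.122] rect [487.  -3.] [66. 64.] 43.0
side block 0.93 px 302 236 [ 0.558 -0.074  0.07 ] rect [574. -59.] [409. 304.] 84.1
si
[... 784 characters left out ...]
ide lid_large 0.63 px 346 238 [ 0.663 -0.139  0.082] rect [ 664. -139.] [61. 48.] 61.3
side lid_large 0.59 px 304 219 [ 0.592 -0.017  0.082] rect [592. -18.] [81. 48.] 65.7
side ramekin 0.7 px 223 152 [0.471 0.42  0.104] rect [467. 419.] [158.  86.] 78.1
side ramekin 0.68 px 304 219 [ 0.578 -0.041  0.104] rect [578. -42.] [79. 44.] 65.7
side honey_jar 0.51 px 298 203 [0.585 0.018 0.118] rect [584.  19.] [85. 38.] 64.9
side honey_jar 0.36 px 273 225 [ 0.48  -0.05   0.118] rect [481. -49.] [65. 56.] 67.2
side pepper_pot 0.6 px 317 238 [ 0.564 -0.149  0.122] rect [ 564. -145.] [81. 34.] 62.9
[[-0.9664  0.2569 -0.    ]
 [ 0.2569  0.9664 -0.    ]
 [ 0.     -0.     -1.    ]] [0.1349 0.5074 0.4047]
```

```bash
python3 -m jog '[{"offset":[-40,-22,5],"twist":0.12,"grip":0.35},{"offset":[-75,-41,10],"twist":0.24,"grip":0.35},{"offset":[-110,-60,15],"twist":0.36,"grip":0.35},{"offset":[-145,-80,20],"twist":0.48,"grip":0.35},{"offset":[-180,-99,25],"twist":0.6,"grip":0.35},{"offset":[-215,-118,30],"twist":0.72,"grip":0.35},{"offset":[-250,-137,35],"twist":0.84,"grip":0.35},{"offset":[-285,-157,40],"twist":0.96,"grip":0.35},{"offset":[-320,-176,45],"twist":1.08,"grip":0.35},{"offset":[-355,-195,50],"twist":1.2,"grip":0.35},{"offset":[-390,-214,55],"twist":1.32,"grip":0.35},{"offset":[-425,-233,60],"twist":1.417,"grip":0.35}]'
cat > st.py <<'E'
from h import *
c=np.array([.581,-.030]);a=np.radians(-6.1);X=np.array([np.cos(a),np.sin(a)]);Y=np.array([-X[1],X[0]])
s=robot.get_state();d=np.array(s['ee_pos'][:2])-c
print('t',s['time_s'],'block x,y mm',(d@X*1e3).round(1),(d@Y*1e3).round(1),'tip z',((s['ee_pos'][2]-.173)*1e3).round(1),'gap',s['finger_gap'],'F',np.round(s['force'],1))
R=cv2.Rodrigues(np.array(s['tcp_rot']))[0];print('toolx in block',(R[:2,0]@X).round(3),(R[:2,0]@Y).round(3), 'j',np.round(s['joint_positions'],2))
E
python3 st.py
```

```text
time_s: 3.1
ee_pos: [0.4869, 0.1712, 0.3447]
tcp_rot: [2.342, 2.093, 0.001]
force: [0.6, 0.9, 0.0]
finger_gap: 0.0297
finger_force: 0.0
t 3.1 block x,y mm -115.0 190.1 tip z 171.7 gap 0.02967061116008333 F [0.6 0.9 0. ]
toolx in block 0.006 1.0 j [ 0.34  0.12 -0.18  1.27  0.    2.02]
```

```bash
python3 -m jog '[{"offset":[-23,30,5],"twist":0,"grip":0.35},{"offset":[-46,60,10],"twist":0,"grip":0.35},{"offset":[-69,90,15],"twist":0,"grip":0.35},{"offset":[-92,120,20],"twist":0,"grip":0.35},{"offset":[-115,150,20],"twist":0,"grip":0.35},{"offset":[-138,180,20],"twist":0,"grip":0.35},{"offset":[-162,211,25],"twist":0,"grip":0.35},{"offset":[-162,211,45],"twist":0,"grip":0.35},{"offset":[-162,211,65],"twist":0,"grip":0.35},{"offset":[-162,211,80],"twist":0,"grip":0.35},{"offset":[-162,211,90],"twist":0,"grip":0.35},{"offset":[-162,211,90],"twist":0,"grip":0.35}]' >/dev/null; python3 st.py; python3 look.py 1 lid_medium; python3 - <<'E'
import cv2
a=cv2.imread('pics/top1.png')[110:260,180:380];b=cv2.imread('pics/side1.png')[130:310,220:420]
cv2.imwrite('pics/c1.png',cv2.hconcat([cv2.resize(a,(400,300)),cv2.resize(b,(333,300))]))
E
```

```text
t 4.1 block x,y mm 94.1 29.7 tip z 78.8 gap 0.02990974209251289 F [-0.  -0.9 -0.2]
toolx in block -0.0 1.0 j [-0.02  0.45  0.06  1.18  0.    1.66]
{'time_s': np.float64(4.1), 'ee_pos': array([ 0.678, -0.01 ,  0.252]), 'tcp_rot': array([-2.334, -2.098,  0.005]), 'force': array([-0.026, -0.876, -0.172]), 'finger_gap': np.float64(0.03)} 0.1547
```

View pics/c1.png

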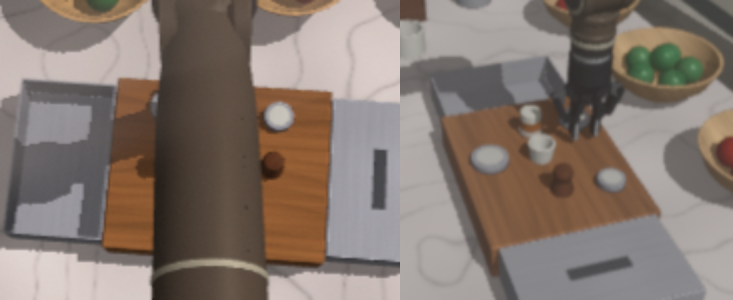

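The crop shows the fingers just behind the medium lid (side crop about (580,125)). The ramekin and jar are clear to the left. I'll lower a little, check for contact, and start pushing slowly.

```bash
python3 -m jog '[{"offset":[0,1,2],"twist":0,"grip":0.35},{"offset":[0,2,4],"twist":0,"grip":0.35},{"offset":[0,2,4],"twist":0,"grip":0.35}]'; python3 st.py
```

```text
time_s: 4.55
ee_pos: [0.6806, -0.0105, 0.2509]
tcp_rot: [2.335, 2.1, 0.001]
force: [0.2, 0.3, 0.1]
finger_gap: 0.0299
finger_force: 0.0
t 4.55 block x,y mm 97.0 29.9 tip z 77.9 gap 0.029904128645555098 F [0.2 0.3 0.1]
toolx in block -0.001 1.0 j [-0.02  0.45  0.06  1.18 -0.    1.66]
```

```bash
python3 -m jog '[{"offset":[0,0,3],"twist":0,"grip":0.35},{"offset":[10,0,3],"twist":0,"grip":0.35},{"offset":[20,0,3],"twist":0,"grip":0.35},{"offset":[32,0,3],"twist":0,"grip":0.35},{"offset":[45,-1,3],"twist":0,"grip":0.35},{"offset":[58,-2,3],"twist":0,"grip":0.35},{"offset":[71,-3,3],"twist":0,"grip":0.35},{"offset":[84,-4,3],"twist":0,"grip":0.35}]'; python3 st.py;python3 look.py 2 lid_medium
```

```text
time_s: 5.22
ee_pos: [0.6853, 0.0752, 0.2478]
tcp_rot: [2.335, 2.101, 0.0]
force: [0.9, 0.5, -0.4]
finger_gap: 0.03
finger_force: 0.1
t 5.2167 block x,y mm 92.5 115.7 tip z 74.8 gap 0.03000562778863418 F [ 0.9  0.5 -0.4]
toolx in block -0.001 1.0 j [0.11 0.47 0.08 1.18 0.   1.79]
{'time_s': np.float64(5.217), 'ee_pos': array([0.685, 0.075, 0.248]), 'tcp_rot': array([2.335, 2.101, 0.   ]), 'force': array([ 0.877,  0.543, -0.359]), 'finger_gap': np.float64(0.03)} 0.1547
```

```bash
python3 -m jog '[{"offset":[13,-1,0],"twist":0,"grip":0.35},{"offset":[26,-2,0],"twist":0,"grip":0.35},{"offset":[39,-3,0],"twist":0,"grip":0.35},{"offset":[52,-4,0],"twist":0,"grip":0.35},{"offset":[65,-5,0],"twist":0,"grip":0.35},{"offset":[78,-5,0],"twist":0,"grip":0.35},{"offset":[86,-5,0],"twist":0,"grip":0.35},{"offset":[86,-5,0],"twist":0,"grip":0.35},{"offset":[86,-5,-30],"twist":0,"grip":0.35},{"offset":[86,-5,-60],"twist":0,"grip":0.35},{"offset":[46,-5,-70],"twist":0,"grip":0.35},{"offset":[6,-5,-70],"twist":0,"grip":0.35}]'; python3 st.py;python3 look.py 3 lid_medium lid_small; python3 - <<'E'
import cv2
a=cv2.imread('pics/top3.png')[110:260,180:380];b=cv2.imread('pics/side3.png')[130:310,220:420]
cv2.imwrite('pics/c3.png',cv2.hconcat([cv2.resize(a,(400,300)),cv2.resize(b,(333,300))]))
E
```

```text
time_s: 6.42
ee_pos: [0.6817, 0.0808, 0.3216]
tcp_rot: [2.329, 2.103, 0.008]
force: [1.0, -0.9, -0.5]
finger_gap: 0.03
finger_force: 0.0
t 6.4167 block x,y mm 88.3 120.8 tip z 148.6 gap 0.029975922121453467 F [ 1.  -0.9 -0.5]
toolx in block -0.004 1.0 j [ 0.12  0.44  0.2   1.32 -0.    1.79]
{'time_s': np.float64(6.417), 'ee_pos': array([0.682, 0.081, 0.322]), 'tcp_rot': array([2.329, 2.103, 0.008]), 'force': array([ 0.95 , -0.891, -0.536]), 'finger_gap': np.float64(0.03)} 0.1547
top lid_medium 0.56 [0.686 0.217 0.02 ]
top lid_small 0.65 [ 0.659 -0.134  0.085]
top lid_small 0.5 [ 0.497 -0.017  0.083]
side lid_medium 0.48 [0.697 0.217 0.018]
side lid_small 0.61 [ 0.666 -0.137  0.083]
```

View pics/c3.png

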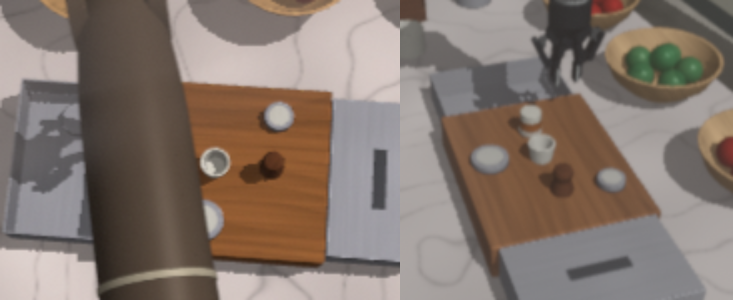

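The medium lid is in the pan (z≈0.018). On the block, the pots are unmoved at crop (215,162) and (272,165), and the small lid is at (279,117). Next is the small lid.

```bash
python3 -m jog '[{"offset":[-38,1,0],"twist":0,"grip":0.35},{"offset":[-76,2,0],"twist":0,"grip":0.35},{"offset":[-114,3,0],"twist":0,"grip":0.35},{"offset":[-152,3,0],"twist":0,"grip":0.35},{"offset":[-190,3,0],"twist":0,"grip":0.35},{"offset":[-228,3,0],"twist":0,"grip":0.35},{"offset":[-260,3,0],"twist":0,"grip":0.35},{"offset":[-269,3,0],"twist":0,"grip":0.35},{"offset":[-269,3,20],"twist":0,"grip":0.35},{"offset":[-269,3,40],"twist":0,"grip":0.35},{"offset":[-269,3,58],"twist":0,"grip":0.35},{"offset":[-269,3,58],"twist":0,"grip":0.35}]' >/dev/null; python3 st.py;python3 look.py 4 lid_small lid_large
```

```text
t 7.7167 block x,y mm 90.1 -147.7 tip z 81.9 gap 0.030018756135683066 F [-0.5  0.2 -1. ]
toolx in block -0.002 1.0 j [-0.28  0.46  0.07  1.19  0.    1.4 ]
{'time_s': np.float64(7.717), 'ee_pos': array([ 0.655, -0.186,  0.255]), 'tcp_rot': array([-2.33 , -2.098,  0.005]), 'force': array([-0.493,  0.16 , -0.985]), 'finger_gap': np.float64(0.03)} 0.1547
top lid_small 0.53 [ 0.661 -0.134  0.085]
top lid_large 0.86 [ 0.497 -0.005  0.083]
top lid_large 0.25 [ 0.567 -0.53   0.016]
side lid_small 0.55 [ 0.67  -0.144  0.079]
side lid_large 0.18 [0.593 0.038 0.107]
```

```bash
python3 -m jog '[{"offset":[0,0,5],"twist":0,"grip":0.35},{"offset":[0,0,9],"twist":0,"grip":0.35},{"offset":[0,0,10],"twist":0,"grip":0.35},{"offset":[9,0,10],"twist":0,"grip":0.35},{"offset":[18,0,10],"twist":0,"grip":0.35},{"offset":[28,0,10],"twist":0,"grip":0.35},{"offset":[40,0,10],"twist":0,"grip":0.35},{"offset":[53,0,10],"twist":0,"grip":0.35},{"offset":[66,0,10],"twist":0,"grip":0.35},{"offset":[79,0,10],"twist":0,"grip":0.35},{"offset":[92,0,10],"twist":0,"grip":0.35},{"offset":[105,0,10],"twist":0,"grip":0.35}]' >/dev/null; python3 st.py;python3 look.py 5 lid_small
```

```text
t 9.0167 block x,y mm 90.8 -42.5 tip z 76.8 gap 0.02976904899091581 F [-0.9  0.1  0.7]
toolx in block -0.001 1.0 j [-0.12  0.44  0.03  1.17 -0.    1.55]
{'time_s': np.float64(9.017), 'ee_pos': array([ 0.667, -0.082,  0.25 ]), 'tcp_rot': array([2.335, 2.101, 0.   ]), 'force': array([-0.936,  0.088,  0.734]), 'finger_gap': np.float64(0.03)} 0.1547
top lid_small 0.54 [ 0.547 -0.295  0.071]
side lid_small 0.6 [ 0.68  -0.06   0.083]
```

```bash
python3 -m jog '[{"offset":[10,0,1],"twist":0,"grip":0.35},{"offset":[23,0,1.5],"twist":0,"grip":0.35},{"offset":[36,0,1.5],"twist":0,"grip":0.35},{"offset":[50,0,1.5],"twist":0,"grip":0.35},{"offset":[64,0,1.5],"twist":0,"grip":0.35},{"offset":[78,0,1.5],"twist":0,"grip":0.35},{"offset":[92,0,1.5],"twist":0,"grip":0.35},{"offset":[106,0,1.5],"twist":0,"grip":0.35},{"offset":[120,0,1.5],"twist":0,"grip":0.35},{"offset":[134,0,1.5],"twist":0,"grip":0.35},{"offset":[148,0,1.5],"twist":0,"grip":0.35},{"offset":[160,0,1.5],"twist":0,"grip":0.35}]' >/dev/null; python3 st.py;python3 look.py 6 lid_small
```

```text
t 10.2167 block x,y mm 90.7 117.5 tip z 75.2 gap 0.029612086449325937 F [ 0.4 -0.6  0.5]
toolx in block -0.001 1.0 j [0.11 0.47 0.08 1.18 0.   1.79]
{'time_s': np.float64(10.217), 'ee_pos': array([0.684, 0.077, 0.248]), 'tcp_rot': array([-2.336, -2.101, -0.   ]), 'force': array([ 0.376, -0.614,  0.508]), 'finger_gap': np.float64(0.03)} 0.1547
side lid_small 0.6 [0.694 0.099 0.083]
```

```bash
python3 -m jog '[{"offset":[13,-1,0],"twist":0,"grip":0.35},{"offset":[26,-2,0],"twist":0,"grip":0.35},{"offset":[39,-3,0],"twist":0,"grip":0.35},{"offset":[52,-4,0],"twist":0,"grip":0.35},{"offset":[65,-4,0],"twist":0,"grip":0.35},{"offset":[78,-4,0],"twist":0,"grip":0.35},{"offset":[84,-4,0],"twist":0,"grip":0.35},{"offset":[84,-4,0],"twist":0,"grip":0.35},{"offset":[84,-4,-30],"twist":0,"grip":0.35},{"offset":[84,-4,-60],"twist":0,"grip":0.35},{"offset":[54,-4,-72],"twist":0,"grip":0.35},{"offset":[20,-4,-72],"twist":0,"grip":0.35}]'; python3 st.py;python3 look.py 7 lid_medium lid_small lid_large
```

```text
time_s: 11.42
ee_pos: [0.6824, 0.0969, 0.3244]
tcp_rot: [2.33, 2.102, 0.008]
force: [0.9, -0.4, -0.3]
finger_gap: 0.0297
finger_force: 0.0
t 11.4167 block x,y mm 87.3 136.9 tip z 151.4 gap 0.0297467706372125 F [ 0.9 -0.4 -0.3]
toolx in block -0.004 1.0 j [ 0.14  0.45  0.21  1.33 -0.    1.81]
{'time_s': np.float64(11.417), 'ee_pos': array([0.682, 0.097, 0.324]), 'tcp_rot': array([2.33 , 2.102, 0.008]), 'force': array([ 0.936, -0.419, -0.266]), 'finger_gap': np.float64(0.03)} 0.1547
top lid_medium 0.5 [ 0.547 -0.292  0.071]
top lid_large 0.51 [ 0.496 -0.013  0.086]
side lid_medium 0.36 [0.494 0.522 0.033]
side lid_large 0.7 [ 0.491 -0.008  0.081]
```

```bash
python3 -m jog '[{"offset":[-26,-25,0],"twist":0,"grip":0.35},{"offset":[-52,-50,0],"twist":0,"grip":0.35},{"offset":[-78,-75,0],"twist":0,"grip":0.35},{"offset":[-104,-100,0],"twist":0,"grip":0.35},{"offset":[-130,-125,0],"twist":0,"grip":0.35},{"offset":[-156,-150,0],"twist":0,"grip":0.35},{"offset":[-175,-170,0],"twist":0,"grip":0.35},{"offset":[-180,-175,0],"twist":0,"grip":0.35},{"offset":[-180,-175,20],"twist":0,"grip":0.35},{"offset":[-180,-175,40],"twist":0,"grip":0.35},{"offset":[-180,-175,60],"twist":0,"grip":0.35},{"offset":[-180,-175,60],"twist":0,"grip":0.35}]' >/dev/null; python3 st.py;python3 look.py 8 lid_small lid_large lid_medium; python3 - <<'E'
import cv2
a=cv2.imread('pics/top8.png')[110:260,180:380];b=cv2.imread('pics/side8.png')[130:310,220:420]
cv2.imwrite('pics/c8.png',cv2.hconcat([cv2.resize(a,(400,300)),cv2.resize(b,(333,300))]))
E
```

```text
t 12.8167 block x,y mm -89.2 -43.5 tip z 83.6 gap 0.02996396416229259 F [-0.5 -0.3 -0.8]
toolx in block -0.001 1.0 j [-0.13  0.11 -0.39  1.08  0.    1.55]
{'time_s': np.float64(12.817), 'ee_pos': array([ 0.488, -0.064,  0.257]), 'tcp_rot': array([-2.332, -2.099,  0.006]), 'force': array([-0.488, -0.262, -0.762]), 'finger_gap': np.float64(0.03)} 0.1547
top lid_small 0.64 [0.687 0.181 0.034]
top lid_large 0.69 [0.497 0.006 0.086]
top lid_medium 0.53 [0.685 0.22  0.019]
```

View pics/c8.png

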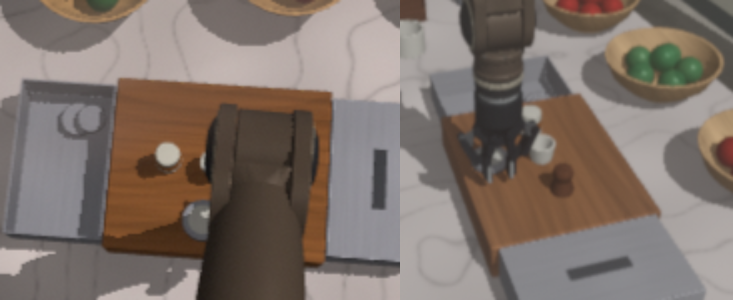

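The small and medium lids are both in the pan, overlapping at crop (70–90,120). The pots are unmoved, and the fingers are behind the large lid at (197,218). Now I'll push the large lid.

```bash
python3 -m jog '[{"offset":[0,0,6],"twist":0,"grip":0.35},{"offset":[0,0,11],"twist":0,"grip":0.35},{"offset":[0,0,11],"twist":0,"grip":0.35},{"offset":[9,0,11],"twist":0,"grip":0.35},{"offset":[18,0,11],"twist":0,"grip":0.35},{"offset":[28,0,11],"twist":0,"grip":0.35},{"offset":[40,0,11],"twist":0,"grip":0.35},{"offset":[53,0,11],"twist":0,"grip":0.35},{"offset":[66,0,11],"twist":0,"grip":0.35},{"offset":[79,0,11],"twist":0,"grip":0.35},{"offset":[92,0,11],"twist":0,"grip":0.35},{"offset":[105,0,11],"twist":0,"grip":0.35}]' >/dev/null; python3 st.py;python3 look.py 9 lid_large
```

```text
t 14.2167 block x,y mm -88.4 62.5 tip z 76.4 gap 0.029936055809700046 F [ 0.  -0.4 -0.4]
toolx in block -0.001 1.0 j [ 0.08  0.13 -0.38  1.06  0.    1.76]
{'time_s': np.float64(14.217), 'ee_pos': array([0.5  , 0.042, 0.249]), 'tcp_rot': array([2.335e+00, 2.102e+00, 1.000e-03]), 'force': array([ 0.042, -0.391, -0.414]), 'finger_gap': np.float64(0.03)} 0.1547
```

```bash
python3 -m jog '[{"offset":[10,0,1],"twist":0,"grip":0.35},{"offset":[23,1,1.5],"twist":0,"grip":0.35},{"offset":[36,2,1.5],"twist":0,"grip":0.35},{"offset":[49,3,1.5],"twist":0,"grip":0.35},{"offset":[62,4,1.5],"twist":0,"grip":0.35},{"offset":[75,5,1.5],"twist":0,"grip":0.35},{"offset":[88,6,1.5],"twist":0,"grip":0.35},{"offset":[101,7,1.5],"twist":0,"grip":0.35},{"offset":[114,7,1.5],"twist":0,"grip":0.35},{"offset":[127,7,1.5],"twist":0,"grip":0.35},{"offset":[138,7,1.5],"twist":0,"grip":0.35},{"offset":[138,7,1.5],"twist":0,"grip":0.35}]' >/dev/null; python3 st.py
python3 -m jog '[{"offset":[0,0,-30],"twist":0,"grip":0.35},{"offset":[0,0,-65],"twist":0,"grip":0.35},{"offset":[-20,-30,-90],"twist":0,"grip":0.35},{"offset":[-40,-60,-110],"twist":0,"grip":0.35},{"offset":[-60,-90,-120],"twist":0,"grip":0.35},{"offset":[-80,-120,-120],"twist":0,"grip":0.35},{"offset":[-100,-130,-120],"twist":0,"grip":0.35},{"offset":[-130,-140,-120],"twist":0,"grip":0.35},{"offset":[-160,-140,-120],"twist":0,"grip":0.35},{"offset":[-190,-140,-120],"twist":0,"grip":0.35},{"offset":[-220,-140,-120],"twist":0,"grip":0.35},{"offset":[-220,-140,-120],"twist":0,"grip":0.35}]' >/dev/null; python3 st.py;python3 look.py 10 lid_small lid_large lid_medium ramekin honey_jar pepper_pot; python3 - <<'E'
import cv2
a=cv2.imread('pics/top10.png')[110:260,180:380];b=cv2.imread('pics/side10.png')[130:310,220:420]
cv2.imwrite('pics/c10.png',cv2.hconcat([cv2.resize(a,(400,300)),cv2.resize(b,(333,300))]))
E
```

```text
t 15.4167 block x,y mm -81.3 200.8 tip z 74.6 gap 0.029674256678981027 F [-0.2  0.6  1.1]
toolx in block -0.002 1.0 j [ 0.33  0.22 -0.27  1.08  0.    2.  ]
t 16.4167 block x,y mm -221.9 -24.9 tip z 195.0 gap 0.030192209393939975 F [0.5 0.2 0.3]
toolx in block 0.005 1.0 j [-0.09 -0.19 -0.42  1.34 -0.    1.6 ]
{'time_s': np.float64(16.417), 'ee_pos': array([ 0.358, -0.031,  0.368]), 'tcp_rot': array([ 2.341e+00,  2.093e+00, -2.000e-03]), 'force': array([0.515, 0.168, 0.269]), 'finger_gap': np.float64(0.03)} 0.1547
top lid_small 0.5 [0.683 0.179 0.03 ]
top lid_large 0.84 [0.529 0.237 0.018]
top lid_medium 0.46 [0.686 0.219 0.023]
top ramekin 0.7 [ 0.587 -0.021  0.085]
top honey_jar 0.44 [0.594 0.05  0.112]
side lid_small 0.49 [ 0.558 -0.534  0.01 ]
side lid_large 0.7 [ 0.364 -0.58   0.144]
side lid_large 0.47 [0.528 0.25  0.017]
side ramekin 0.47 [ 0.589 -0.026  0.094]
side honey_jar 0.53 [0.593 0.039 0.109]
side pepper_pot 0.69 [ 0.578 -0.126  0.098]
```

View pics/c10.png

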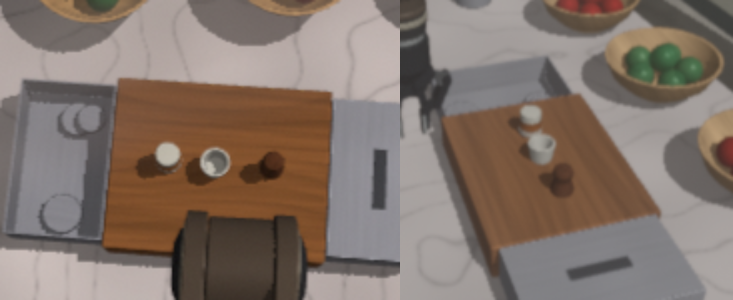

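All three lids are in the pan: small and medium at crop (75–90,120), large at (62,213). The three pots have not moved, and the arm is clear.

```bash
python3 -c "
from rig import job; print(job.job_done())"
```

```text
the job is handed in; nothing more can be done
None
```

All three lids were swept off the block into the open steel pan, the pots on the block did not move, and the job was handed in at about 16.5 s; no verdict was returned.

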